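# Set the flip tags of a vial stock rack

### The job

Each bay of the vial stock rack has a flip tag in front of it. Correct the tags with a fingertip so that only the full bays (vials in all three wells) show the ring face, their tags stood up and leaning back, and the tags of all other bays are tipped over to the front. Push the tags gently and never pinch them, lift or shift no vial, and leave the other things on the bench where they lie.

Things in the scene. Friction and masses are not known exactly. Their poses are not given: they have to be found in the camera images.
- rack: Grey sheet-metal stock rack fixed to the bench, 262 mm wide. Origin on the bench top below the middle of its hinge rod; x to the rack's back, y to its left, z up. The steel rod runs along y at x 0, z 55 mm between cheeks 64 mm high (y +-128 mm), with a bracket 66 mm high at y 0 (x +-9, 4 mm thick). Rest wires beside the rod reach z 66 mm. For x 25 to 75 mm all is lower than 25 mm.
- tag_1 (a joint): White flip tag, leftmost (rack y +90 mm), of the bay behind it. Plate 36 wide, 3 thick, 45 mm from rod to free edge. 0: stood up, 25 deg back from vertical, ring face to the robot, edge at rack x +19, z 96 mm. 1.134: tipped 40 deg forward of vertical, plain-bar face up, edge at x -29, z 89 mm, clear below. Swings freely, weighs 30 g; falls to the rest it leans to (upright: 0.436).
- tag_2 (a joint): White flip tag, second from the left (rack y +30 mm), of the bay behind it. Plate 36 wide, 3 thick, 45 mm from rod to free edge. 0: stood up, 25 deg back from vertical, ring face to the robot, edge at rack x +19, z 96 mm. 1.134: tipped 40 deg forward of vertical, plain-bar face up, edge at x -29, z 89 mm, clear below. Swings freely, weighs 30 g; falls to the rest it leans to (upright: 0.436).
- tag_3 (a joint): White flip tag, third from the left (rack y -30 mm), of the bay behind it. Plate 36 wide, 3 thick, 45 mm from rod to free edge. 0: stood up, 25 deg back from vertical, ring face to the robot, edge at rack x +19, z 96 mm. 1.134: tipped 40 deg forward of vertical, plain-bar face up, edge at x -29, z 89 mm, clear below. Swings freely, weighs 30 g; falls to the rest it leans to (upright: 0.436).
- tag_4 (a joint): White flip tag, rightmost (rack y -90 mm), of the bay behind it. Plate 36 wide, 3 thick, 45 mm from rod to free edge. 0: stood up, 25 deg back from vertical, ring face to the robot, edge at rack x +19, z 96 mm. 1.134: tipped 40 deg forward of vertical, plain-bar face up, edge at x -29, z 89 mm, clear below. Swings freely, weighs 30 g; falls to the rest it leans to (upright: 0.436).
- bay_1 (a point): Floor of the bay behind tag_1, under the middle well of its fixed grey tray (at rack x 120, y +90, z 6 mm). Tray: 96 x 38 mm (rack x 72 to 168), top at z 36 mm, three wells in line front to back at x 90, 120, 150 mm; a vial in one tops out at z 62 mm. Which bays are full (three vials, all within 32 mm of this point), short or empty differs between starts.
- bay_2 (a point): Floor of the bay behind tag_2, under the middle well of its fixed grey tray (at rack x 120, y +30, z 6 mm). Tray: 96 x 38 mm (rack x 72 to 168), top at z 36 mm, three wells in line front to back at x 90, 120, 150 mm; a vial in one tops out at z 62 mm. Which bays are full (three vials, all within 32 mm of this point), short or empty differs between starts.
- bay_3 (a point): Floor of the bay behind tag_3, under the middle well of its fixed grey tray (at rack x 120, y -30, z 6 mm). Tray: 96 x 38 mm (rack x 72 to 168), top at z 36 mm, three wells in line front to back at x 90, 120, 150 mm; a vial in one tops out at z 62 mm. Which bays are full (three vials, all within 32 mm of this point), short or empty differs between starts.
- bay_4 (a point): Floor of the bay behind tag_4, under the middle well of its fixed grey tray (at rack x 120, y -90, z 6 mm). Tray: 96 x 38 mm (rack x 72 to 168), top at z 36 mm, three wells in line front to back at x 90, 120, 150 mm; a vial in one tops out at z 62 mm. Which bays are full (three vials, all within 32 mm of this point), short or empty differs between starts.
- stock_1: White-capped sample vial, 24 mm across, 50 mm tall, standing loosely in a tray well; origin at the centre of its underside.
- stock_2: White-capped sample vial, 24 mm across, 50 mm tall, standing loosely in a tray well; origin at the centre of its underside.
- stock_3: White-capped sample vial, 24 mm across, 50 mm tall, standing loosely in a tray well; origin at the centre of its underside.
- stock_4: White-capped sample vial, 24 mm across, 50 mm tall, standing loosely in a tray well; origin at the centre of its underside.
- stock_5: White-capped sample vial, 24 mm across, 50 mm tall, standing loosely in a tray well; origin at the centre of its underside.
- stock_6: White-capped sample vial, 24 mm across, 50 mm tall, standing loosely in a tray well; origin at the centre of its underside.
- stock_7: White-capped sample vial, 24 mm across, 50 mm tall, standing loosely in a tray well; origin at the centre of its underside.
- stock_8: White-capped sample vial, 24 mm across, 50 mm tall, standing loosely in a tray well; origin at the centre of its underside.
- microscope: Fixed microscope behind and left of the rack, about 310 mm tall, base 200 x 140 mm; origin on the bench under its stage. Its eyepieces overhang to about 150 mm before the origin, towards the robot, at 250 to 310 mm height. A fixed desk lamp, taller still, stands 220 mm left of it. Keep the arm clear of both.
- forceps: Steel forceps lying on the bench before the rack, 132 x 13 x 9 mm, origin under the middle; a bystander.
- scalpel: Scalpel with a blue handle lying on the bench before the rack, 159 x 12 x 9 mm, origin under the middle; a bystander.
- cover_slips: Small lidded box, 31 x 31 x 14 mm, on the bench beside the left end of the rack, origin under the middle; a bystander.
- eraser: Eraser, 42 x 19 x 12 mm, on the bench before the right end of the rack, origin under the middle; a bystander.
- tally_counter: White hand tally counter, 29 x 42 x 45 mm, on the bench right of the rack, origin under the middle; a bystander.

How it is judged (in metres and radians):
At the end, for the whole second after the job is handed in: Every tag whose bay has vials in all three wells is stood up (joint under 0.2 rad), every other tag is tipped forward (joint over 0.934 rad), all tags at rest, and every vial still stands upright in its well (within 8 mm of its start) ((value of joint tag_1 below 0.2 rad or not (horizontal distance between stock_1 and bay_1 below 0.042 m) or not (horizontal distance between stock_2 and bay_1 below 0.042 m) or not (horizontal distance between stock_3 and bay_1 below 0.042 m)) and (value of joint tag_1 below 0.2 rad or not (horizontal distance between stock_4 and bay_1 below 0.042 m) or not (horizontal distance between stock_5 and bay_1 below 0.042 m) or not (horizontal distance between stock_6 and bay_1 below 0.042 m)) and (value of joint tag_1 above 0.934 rad or horizontal distance between each of stock_1, stock_2, stock_3 and bay_1 below 0.042 m or horizontal distance between each of stock_4, stock_5, stock_6 and bay_1 below 0.042 m) and velocity of joint tag_1 between -0.1 and 0.1 rad/s and (value of joint tag_2 below 0.2 rad or not (horizontal distance between stock_1 and bay_2 below 0.042 m) or not (horizontal distance between stock_2 and bay_2 below 0.042 m) or not (horizontal distance between stock_3 and bay_2 below 0.042 m)) and (value of joint tag_2 below 0.2 rad or not (horizontal distance between stock_4 and bay_2 below 0.042 m) or not (horizontal distance between stock_5 and bay_2 below 0.042 m) or not (horizontal distance between stock_6 and bay_2 below 0.042 m)) and (value of joint tag_2 above 0.934 rad or horizontal distance between each of stock_1, stock_2, stock_3 and bay_2 below 0.042 m or horizontal distance between each of stock_4, stock_5, stock_6 and bay_2 below 0.042 m) and velocity of joint tag_2 between -0.1 and 0.1 rad/s and (value of joint tag_3 below 0.2 rad or not (horizontal distance between stock_1 and bay_3 below 0.042 m) or not (horizontal distance between stock_2 and bay_3 below 0.042 m) or not (horizontal distance between stock_3 and bay_3 below 0.042 m)) and (value of joint tag_3 below 0.2 rad or not (horizontal distance between stock_4 and bay_3 below 0.042 m) or not (horizontal distance between stock_5 and bay_3 below 0.042 m) or not (horizontal distance between stock_6 and bay_3 below 0.042 m)) and (value of joint tag_3 above 0.934 rad or horizontal distance between each of stock_1, stock_2, stock_3 and bay_3 below 0.042 m or horizontal distance between each of stock_4, stock_5, stock_6 and bay_3 below 0.042 m) and velocity of joint tag_3 between -0.1 and 0.1 rad/s and (value of joint tag_4 below 0.2 rad or not (horizontal distance between stock_1 and bay_4 below 0.042 m) or not (horizontal distance between stock_2 and bay_4 below 0.042 m) or not (horizontal distance between stock_3 and bay_4 below 0.042 m)) and (value of joint tag_4 below 0.2 rad or not (horizontal distance between stock_4 and bay_4 below 0.042 m) or not (horizontal distance between stock_5 and bay_4 below 0.042 m) or not (horizontal distance between stock_6 and bay_4 below 0.042 m)) and (value of joint tag_4 above 0.934 rad or horizontal distance between each of stock_1, stock_2, stock_3 and bay_4 below 0.042 m or horizontal distance between each of stock_4, stock_5, stock_6 and bay_4 below 0.042 m) and velocity of joint tag_4 between -0.1 and 0.1 rad/s and distance of each of stock_1, stock_2, stock_3, stock_4, stock_5, stock_6, stock_7, stock_8 from where it was at the start of the episode below 0.008 m and angle between each of stock_1, stock_2, stock_3, stock_4, stock_5, stock_6, stock_7, stock_8's own z axis and vertical below 0.15 rad); the robot touches nothing.
It fails at once if a vial is lifted, taken or knocked out of its place (moved over 10 mm) (distance of any of stock_1, stock_2, stock_3, stock_4, stock_5, stock_6, stock_7, stock_8 from where it was at the start of the episode above 0.01 m).
It fails at once if a tag is pinched, or a tag or the rack is forced (over 25 N between the fingers and the rack with its tags) (contact force between the fingers and rack above 25 N).
It fails at once if a bystander on the bench is moved by over 15 mm (distance of any of forceps, scalpel, cover_slips, eraser, tally_counter from where it was at the start of the episode above 0.015 m).
It also fails if it takes over 42 s, if anything falls off the work surface, if the arm or the gripper's body presses on something with over 40 N, if the wrist force passes 120 N, or if a joint passes its speed limit or range.

### The arm

A 6-joint arm with a two-finger parallel gripper is mounted at the origin on a cart in front of the work surface, level with it; the furniture and walls round the work are solid. World frame = base frame: x ahead of the robot, y to its left, z up, the work surface at z = 0. Lengths are in m, angles in degrees, forces in N, time in s.
With the tool pointing down it reaches from about 0.3 to 0.75 m from the base axis. Payload 8.5 kg.
Tool frame: the origin (TCP) lies at the very end of the fingers, on their centre line; the grasp point (between the pads) lies 19 mm behind it; z points along the fingers, y is the line along which they close (so a half turn about z gives the same grasp; the last joint's range is limited). The gripper opens to 85 mm and grips with 20 to 120 N. Pads are 22 mm wide; open, the fingers measure 114 mm over their backs; the gripper's body (76 mm by 85 mm) begins 54 mm behind the grasp point. The pads swing forward as they close: fully open they stand 13 mm farther back than shut.
Start: joints at [61.347, 21.807, 74.336, -0, 83.858, -12.336], TCP at [0.155, 0.528, 0.231] pointing down, gripper open.
Joint ranges: [-178.18, 178.18], [-50.72, 133.34], [12.68, 142.11], [-81.47, 261.47], [9.98, 163.14], [-165.26, 165.26]. Speed limits (degrees/s): [136.94, 136.94, 180, 180, 180, 180].

### API

Orientations are given as a 3x3 rotation matrix whose columns are the frame's x, y, z axes.
In Python, from rig import env, optics, spotter gives the robot as it stands.
- The arm moves only by the shell command python3 -m crank 'ROWS' [FORCE]. ROWS is JSON, one flat list of numbers, 5 for each row, row after row: the finger opening in cm, from 0 to 8.54, then the shift along the tool's x, y, z in cm, then the turn about the tool's z in rad. A call has exactly 8 rows; each row shifts and turns the commanded pose from where the row before left it, along the tool's axes as they then stand; what a row does not reach is not made up. A row lasts 1/12 s, in which the tool goes at most 41.7 mm and 7.16 degrees, less where a joint would pass 70% of its speed; a pose out of reach is approached as far as the arm can. A call is refused whole if a number of a shift passes 4.17 or a number of a turn 0.125, either way. A call with a gripper value outside its range is refused whole. The fingers move at their own pace and stop on an object; FORCE is the grip in N (left out, the last holds). Time passes only in rows, so rows that do not move let the fingers close, or fill a call up. It gives the time, the measured TCP pose, the force, the opening and the grip force at its end, in the units of the state.
- env.observe(): the state, without advancing time (a new reading comes with each control period).
- optics.get_image(name): name is "scene" or "top"; returns a dict with "color" (480x640x3 uint8, red, green, blue), "intrinsics" (3x3 intrinsics, pixels), "distortion" ([k1, k2, p1, p2, k3] as OpenCV has them; the pictures are not rectified), "pose" (4x4, takes a point from camera to world coordinates). Camera axes: x right, y up, looking along -z (the intrinsics and any distortion apply to the point x, -y, -z); pixel columns grow to the right and rows downward; lengths in m; the calibration is good to about 2 mm. A picture is of the moment at which its call begins. There is no depth.
- env.close_job(): hands the job in; it is judged then, once.
Trained networks look in a picture, given as the dict that the camera call returned (one of the last four; its "shot" number tells which), for a name from the list of things; names that differ only in an ending like _2 or _b are one class to them, and where a whole thing is asked for, a point or a joint stands for the part that bears it (a point fixed in the world has none). Each returns a list of dicts, best first, with "score" (0 to 1); they miss things now and then, are a little off and sometimes report something else, mostly with a low value. They report only what shows in the picture. A call takes as long as a camera call.
- spotter.look_for(picture, query): "at" ([column, row] as shares, 0 to 1, of the picture: columns of its width, rows of its height, amid what is visible of it).
The state is a dict: "time_s": time; "q": joint angles; "qvel": joint speeds; "joint_efforts": joint torques, N m; "position": TCP position; "tool_rot": TCP orientation; "ft_force": force on the tool from outside, world axes, zero at the start; "wrist_torque": the same for the moment, N m; "grip_width": finger opening in m; "gripper_force": force on a finger pad.
Only numpy, scipy, OpenCV 4.12 (cv2) and the standard library are available. Lean on these libraries where they do the work, as an engineer would, in place of code of your own. Each camera call takes 0.05 s, during which the arm holds its last target. There are 200 camera calls.

## Working session

There is one attempt and no reset: what is moved stays moved. The work goes in short steps, Python scripts to look and compute and a shell command to move; the robot and the scene stay as the last step left them, time stands still between calls to the robot, and variables do not carry over. Pictures are saved under pics/ and viewed, at most 10 in all, crops included, and the job is handed in when it is done.

```bash
mkdir -p pics; ls; python3 - <<'E'
from rig import env, optics, spotter
import cv2,numpy as np
for n in("scene","top"):
    p=optics.get_image(n); cv2.imwrite(f"pics/{n}0.png",p["color"][:,:,::-1])
    print(n,p["intrinsics"],p["distortion"],p["pose"])
    for q in("rack","tag_1","stock_1","eraser","tally_counter","cover_slips"):
        print(q,[(round(d["score"],2),round(d["at"][0]*640),round(d["at"][1]*480)) for d in spotter.look_for(p,q)])
s=env.observe();print(s["tool_rot"],s["position"],s["time_s"])
E
```

```text
pics
scene [[434.52967904   0.         326.30032497]
 [  0.         434.52967904 239.08270718]
 [  0.           0.           1.        ]] [-0.00589456  0.          0.          0.          0.        ] [[ 0.8358149   0.25322183 -0.48712643  0.14680842]
 [-0.5488891   0.40414186 -0.73170357 -0.69289411]
 [ 0.01158486  0.87894714  0.47677849  0.47614888]
 [ 0.          0.          0.          1.        ]]
rack [(0.89, 321, 294)]
tag_1 [(0.72, 340, 235), (0.61, 343, 302), (0.56, 293, 242), (0.53, 329, 266), (0.42, 296, 261)]
stock_1 [(0.79, 383, 285), (0.64, 376, 266), (0.64, 389, 259), (0.63, 352, 234), (0.57, 339, 237), (0.56, 397, 278), (0.45, 327, 239)]
eraser [(0.78, 357, 373)]
tally_counter [(0.75, 454, 318), (0.58, 329, 270), (0.52, 395, 281)]
cover_slips [(0.71, 291, 241), (0.44, 263, 255)]
top [[481.51941526   0.         327.76342156]
 [  0.         481.51941526 243.48080455]
 [  0.           0.           1.        ]] [-0.0700367  0.         0.         0.         0.       ] [[ 0.0046091   0.99702111 -0.07699125  0.46981597]
 [-0.99998795  0.0047256   0.00133109 -0.08088888]
 [ 0.00169095  0.07698419  0.99703088  1.05099739]
 [ 0.          0.          0.          1.        ]]
rack [(0.71, 355, 258)]
tag_1 [(0.78, 311, 266), (0.64, 339, 279), (0.54, 399, 279), (0.46, 370, 262)]
stock_1 [(0.69, 395, 228), (0.65, 370, 212), (0.62, 312, 198), (0.59, 368, 200), (0.58, 396, 202), (0.57, 394, 211), (0.41, 308, 229)]
eraser [(0.73, 451, 210), (0.56, 448, 294)]
tally_counter []
cover_slips [(0.71, 277, 272)]
[[-9.59719340e-01  2.80960474e-01 -1.86727458e-05]
 [ 2.80960474e-01  9.59719340e-01 -3.73374853e-06]
 [ 1.68715595e-05 -8.82965419e-06 -1.00000000e+00]] [0.15450972 0.52781656 0.23133398] 0.7
```

```bash
python3 - <<'E'
import cv2
a=cv2.imread("pics/top0.png")[150:330,240:480]; b=cv2.imread("pics/scene0.png")[200:400,240:500]
cv2.imwrite("pics/topc.png",cv2.resize(a,(800,600),interpolation=2)); cv2.imwrite("pics/scenec.png",cv2.resize(b,(780,600),interpolation=2))
E
```

```text
(no output)
```

View pics/topc.png

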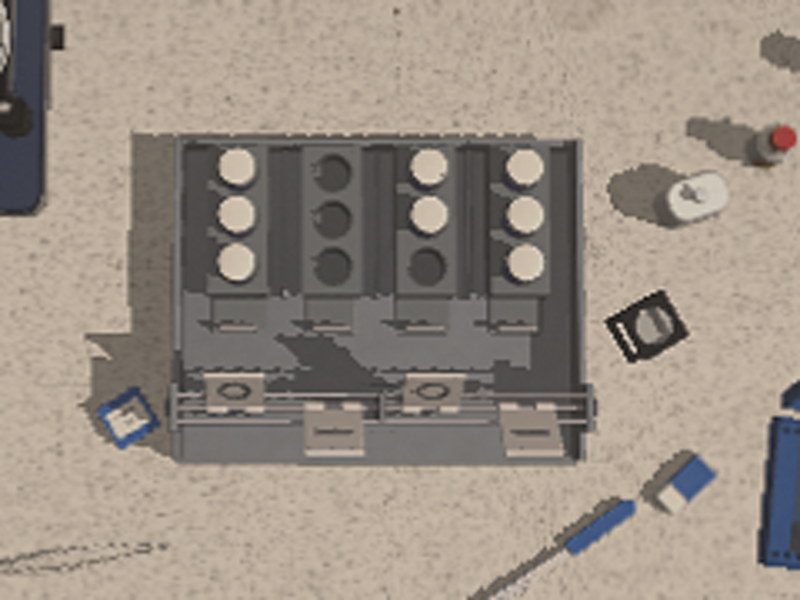

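View pics/scenec.png

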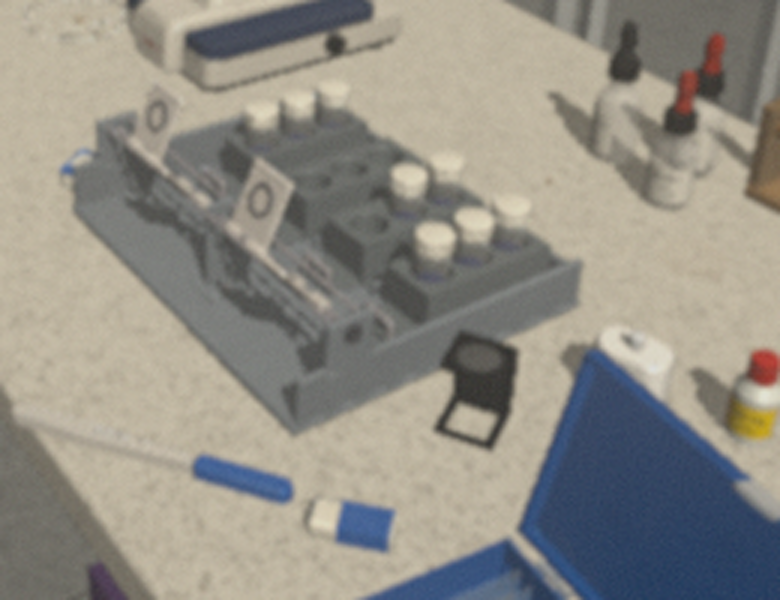

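Bays 1 and 4 are full, bay 2 is empty and bay 3 is short. Rings currently show on tags 1 and 3 (top crop about (235,390) and (432,390)), and tags 2 and 4 are tipped forward. So tag 3 must be tipped forward and tag 4 stood up.

```bash
cat >h.py <<'E'
import numpy as np,cv2
from scipy.optimize import least_squares
K=np.array([[481.519,0,327.763],[0,481.519,243.481],[0,0,1]]);D=np.array([-.0700367,0,0,0,0])
P=np.array([[.0046091,.99702111,-.07699125,.46981597],[-.99998795,.0047256,.00133109,-.08088888],[.00169095,.07698419,.99703088,1.05099739],[0,0,0,1]])
def fit():
    o=[(150,90,62),(120,90,62),(90,90,62),(150,-30,62),(120,-30,62),(150,-90,62),(120,-90,62),(90,-90,62),(19,90,96),(19,-30,96),(-29,30,89),(-29,-90,89)]
    px=[(238,167),(237,215),(237,263),(430,167),(428,215),(525,167),(525,215),(525,263),(234,374),(432,374),(335,455),(534,455)]
    o=np.array(o)/1e3; px=np.array(px)/(800/240)+[240,150]-.35
    def r(v):
        c,s=np.cos(v[2]),np.sin(v[2]); w=o@np.array([[c,-s,0],[s,c,0],[0,0,1]]).T+[v[0],v[1],0]
        q=(w-P[:3,3])@P[:3,:3]*[1,-1,-1]
        return (cv2.projectPoints(q,np.zeros(3),np.zeros(3),K,D)[0][:,0]-px).ravel()
    f=least_squares(r,[.4,-.1,0]); return f.x,r(f.x).reshape(-1,2)
E
python3 - <<'E'
from h import *
v,r=fit();print(v.round(4),np.degrees(v[2]));print(r.round(1).tolist())
c,s=np.cos(v[2]),np.sin(v[2]);R=np.array([[c,-s],[s,c]])
X=np.array([-.9597,.28096]);Y=np.array([.28096,.9597]);t0=np.array([.1545,.5278])
for n,p in dict(behind3=(.05,-.03),front4=(-.06,-.09)).items():
    w=R@p+v[:2];print(n,w.round(4),"tool xy now",(w-t0)@X,(w-t0)@Y)
E
```

```text
[ 0.4877 -0.1365  0.0027] 0.15531412296782404
[[-0.5, -0.2], [-0.3, -0.3], [-0.3, -0.3], [-0.3, -0.1], [0.4, -0.1], [0.0, 0.1], [0.2, -0.0], [0.3, -0.1], [-0.2, 0.2], [0.9, 0.3], [-0.3, 0.2], [0.1, 0.2]]
behind3 [ 0.5378 -0.1664] tool xy now -0.562886564333036 -0.5584937415861297
front4 [ 0.428  -0.2267] tool xy now -0.4744173570894421 -0.6472214845519577
```

```bash
python3 -m crank '[0,0,0,0,-0.096, 0,0,0,0,-0.096, 0,0,0,0,-0.096, 0,-1.3,-3.6,0,0, 0,-1.3,-3.6,0,0, 0,-1.3,-3.6,0,0, 0,-1.3,-3.6,0,0, 0,-1.3,-3.6,0,0]' 20
```

```text
time_s: 1.37
position: [0.2201, 0.3464, 0.2313]
tool_rot: [[-1.0, -0.004, 0.0], [-0.004, 1.0, 0.0], [-0.0, 0.0, -1.0]]
ft_force: [1.4, 0.5, 0.8]
grip_width: -0.0004
gripper_force: 0.0
```

```bash
python3 -m crank '[0,-1.3,-3.6,0,0, 0,-1.3,-3.6,0,0, 0,-1.3,-3.6,0,0, 0,-1.3,-3.6,0,0, 0,-1.3,-3.6,0,0, 0,-1.3,-3.6,0,0, 0,-1.3,-3.6,0,0, 0,-1.3,-3.6,0,0]'
```

```text
time_s: 2.03
position: [0.3251, 0.0585, 0.2317]
tool_rot: [[-1.0, -0.003, 0.001], [-0.003, 1.0, -0.0], [-0.001, -0.0, -1.0]]
ft_force: [1.4, 0.2, -0.1]
grip_width: 0.0004
gripper_force: 0.0
```

```bash
python3 -m crank '[0,-1.2,-3.55,0,0, 0,-1.2,-3.55,0,0, 0,-1.2,-3.55,0,0, 0,-1.2,-3.55,0,0, 0,-1.2,-3.55,0,0, 0,-1.2,-3.55,0,0, 0,-1.2,-3.55,0,0, 0,-1.2,-3.55,0,0]'
```

```text
time_s: 2.7
position: [0.4221, -0.2253, 0.2314]
tool_rot: [[-1.0, -0.003, 0.0], [-0.003, 1.0, -0.0], [-0.0, -0.0, -1.0]]
ft_force: [0.6, 0.8, -0.7]
grip_width: 0.0001
gripper_force: 0.0
```

```bash
python3 -m crank '[0,0,0,3,0, 0,0,0,3,0, 0,0,0,3,0, 0,0,0,2,0, 0,0,0,1,0, 0,0,0,0,0, 0,0,0,0,0, 0,0,0,0,0]'; python3 - <<'E'
from rig import optics
import cv2
p=optics.get_image("scene")["color"][:,:,::-1][160:400,220:540]; cv2.imwrite("pics/s1.png",cv2.resize(p,(800,600),interpolation=2))
E
```

```text
time_s: 3.37
position: [0.4224, -0.2237, 0.1122]
tool_rot: [[-1.0, -0.003, 0.001], [-0.003, 1.0, -0.001], [-0.001, -0.001, -1.0]]
ft_force: [0.2, -0.8, -1.0]
grip_width: -0.0004
gripper_force: 0.0
```

View pics/s1.png

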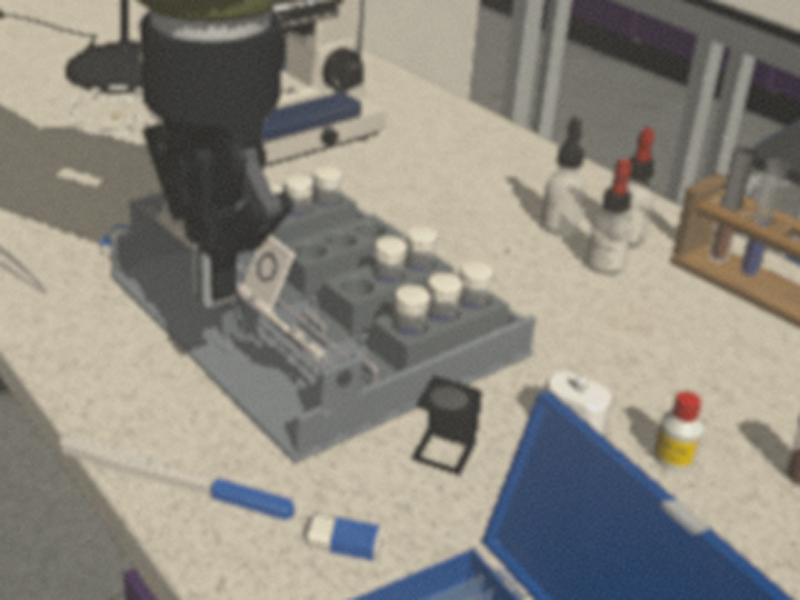

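The fingertip shows at about crop (215,300), which looks left of tag 4. I'll check it against the projected pose.

```bash
python3 - <<'E'
from rig import optics
import numpy as np
p=optics.get_image("scene");P=p["pose"];K=p["intrinsics"]
for n,w in dict(tcp=(.4224,-.2237,.1122),r0=(.4877,-.1365,.055),tag4=(.4587,-.2265,.089),tag3=(.507,-.1665,.096),vial4=(.5777,-.2265,.062),vial1=(.5777,-.0465,.062)).items():
    q=(np.array(w)-P[:3,3])@P[:3,:3]*[1,-1,-1];u=K@q/q[2];print(n,u[:2].round(),((u[:2]-[220,160])*2.5).round())
E
```

```text
tcp [305. 279.] [213. 299.]
r0 [312. 272.] [230. 280.]
tag4 [326. 286.] [266. 314.]
tag3 [331. 257.] [277. 242.]
vial4 [384. 278.] [410. 294.]
vial1 [327. 236.] [266. 190.]
```

```bash
python3 -m crank '[0,0,0,1.6,0, 0,0,0,1.6,0, 0,-1,0,0,0, 0,-0.6,0,0,0, 0,-0.5,0,0,0, 0,-0.5,0,0,0, 0,-0.5,0,0,0, 0,-0.5,0,0,0]'
```

```text
time_s: 4.13
position: [0.4587, -0.2233, 0.0799]
tool_rot: [[-1.0, -0.003, 0.001], [-0.003, 1.0, -0.001], [-0.001, -0.001, -1.0]]
ft_force: [0.4, -0.5, 0.4]
grip_width: -0.0001
gripper_force: 0.1
```

```bash
python3 -m crank '[0,-0.5,0,0,0, 0,-0.5,0,0,0, 0,-0.4,0,0,0, 0,-0.4,0,0,0, 0,-0.4,0,0,0, 0,-0.3,0,0,0, 0,-0.2,0,0,0, 0,0,0,0,0]'; python3 - <<'E'
from rig import optics
import cv2
p=optics.get_image("scene")["color"][:,:,::-1][200:350,240:440]; cv2.imwrite("pics/s2.png",cv2.resize(p,(800,600),interpolation=2))
E
```

```text
time_s: 4.8
position: [0.4853, -0.2231, 0.0793]
tool_rot: [[-1.0, -0.003, 0.0], [-0.003, 1.0, -0.0], [-0.0, -0.0, -1.0]]
ft_force: [-0.7, 0.5, 0.8]
grip_width: 0.0003
gripper_force: 0.0
```

View pics/s2.png

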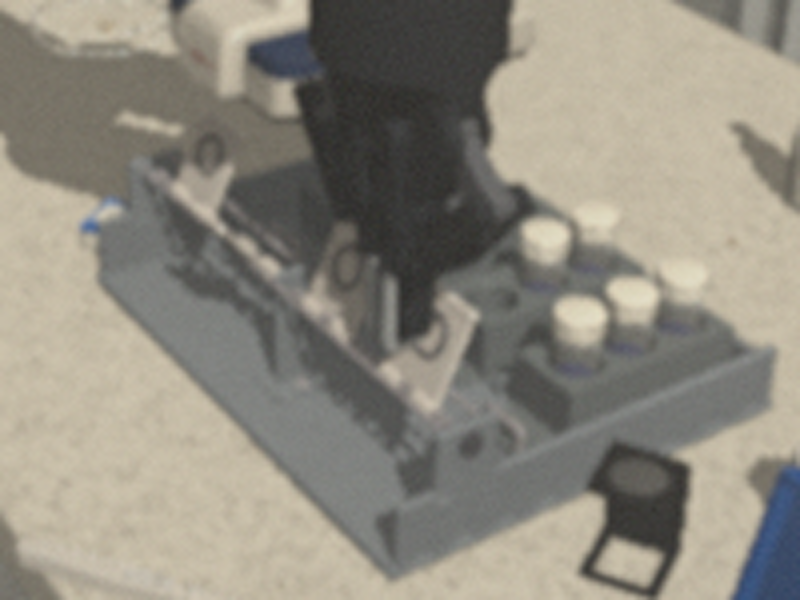

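Tag 4 now stands, leaning back with its ring visible at crop (430,335). Next I'll retreat, rise, and go behind tag 3.

```bash
python3 -m crank '[0,1.5,0,0,0, 0,2,0,0,0, 0,0,0,-4,0, 0,0,0,-4,0, 0,-3.1,1.9,0,0, 0,-3.1,1.9,0,0, 0,-3.1,1.9,0,0, 0,0,0,0,0]'
```

```text
time_s: 5.52
position: [0.5462, -0.1631, 0.1593]
tool_rot: [[-1.0, -0.007, 0.002], [-0.007, 1.0, 0.0], [-0.002, 0.0, -1.0]]
ft_force: [-0.9, 0.1, -1.3]
grip_width: -0.0002
gripper_force: 0.0
```

```bash
python3 -m crank '[0,0,0,3,0, 0,0,0,3,0, 0,0,0,1.9,0, 0,0,0,0,0, 0,0.8,0,0,0, 0,0.6,0,0,0, 0,0.5,0,0,0, 0,0.5,0,0,0]'
```

```text
time_s: 6.18
position: [0.5184, -0.1664, 0.0817]
tool_rot: [[-1.0, -0.003, 0.002], [-0.003, 1.0, -0.001], [-0.002, -0.001, -1.0]]
ft_force: [0.6, -0.0, 0.3]
grip_width: 0.0001
gripper_force: 0.0
```

```bash
python3 -m crank '[0,0.5,0,0,0, 0,0.5,0,0,0, 0,0.4,0,0,0, 0,0.4,0,0,0, 0,0.4,0,0,0, 0,0.4,0,0,0, 0,0.3,0,0,0, 0,0,0,0,0]'; python3 - <<'E'
from rig import optics
import cv2
p=optics.get_image("scene")["color"][:,:,::-1][200:350,240:440]; cv2.imwrite("pics/s3.png",cv2.resize(p,(800,600),interpolation=2))
E
```

```text
time_s: 6.85
position: [0.4892, -0.1661, 0.0803]
tool_rot: [[-1.0, -0.003, -0.0], [-0.003, 1.0, 0.0], [0.0, 0.0, -1.0]]
ft_force: [0.2, -0.1, 0.8]
grip_width: -0.0001
gripper_force: 0.0
```

View pics/s3.png

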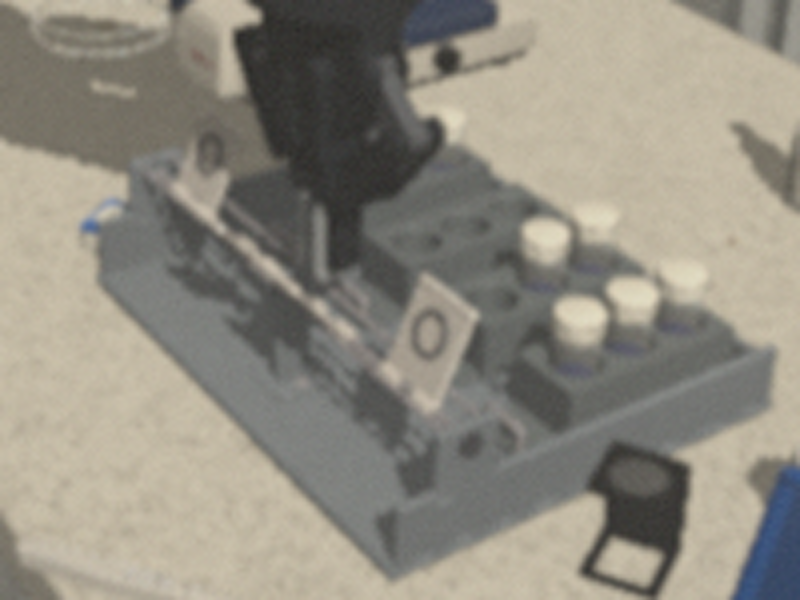

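Tag 3 has tipped forward: its ring face is gone from crop (340,265). Tag 4 stands. I'll back away and verify from the top.

```bash
python3 -m crank '[0,-1.5,0,0,0, 0,0,0,-4,0, 0,0,0,-4,0, 0,0,0,-4,0, 0,3.5,0,0,0, 0,4,0,0,0, 0,4,0,0,0, 0,4,0,0,0]'; python3 -m crank '[0,3,0,0,0, 0,0,0,0,0, 0,0,0,0,0, 0,0,0,0,0, 0,0,0,0,0, 0,0,0,0,0, 0,0,0,0,0, 0,0,0,0,0]'; python3 - <<'E'
from rig import optics
import cv2
a=optics.get_image("top")["color"][:,:,::-1][150:330,240:480]; b=optics.get_image("scene")["color"][:,:,::-1][200:380,240:480]
cv2.imwrite("pics/f.png",cv2.resize(cv2.vconcat([a,b]),(400*2,600),interpolation=2))
E
```

```text
time_s: 7.57
position: [0.3483, -0.1661, 0.2003]
tool_rot: [[-1.0, -0.004, 0.0], [-0.004, 1.0, -0.0], [-0.0, -0.0, -1.0]]
ft_force: [-0.3, -1.0, 0.0]
grip_width: 0.0001
gripper_force: 0.0
time_s: 8.23
position: [0.3202, -0.1666, 0.2002]
tool_rot: [[-1.0, -0.004, -0.0], [-0.004, 1.0, 0.0], [0.0, 0.0, -1.0]]
ft_force: [0.3, -0.6, -0.5]
grip_width: -0.0003
gripper_force: 0.0
```

View pics/f.png

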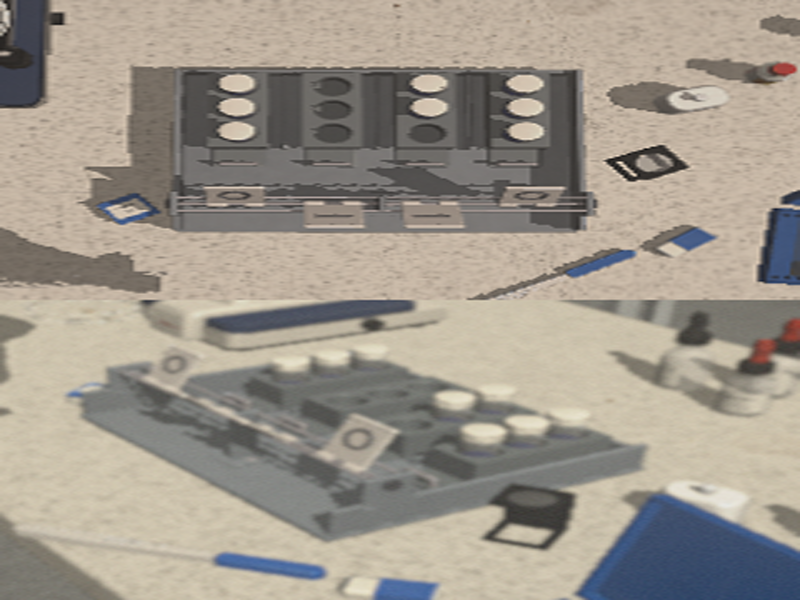

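Rings show on tags 1 and 4 (top view (235,195) and (530,195)), and tags 2 and 3 are tipped forward. All vials are in place.

```bash
python3 -c "
from rig import env
print(env.close_job())"
```

```text
the job is handed in; nothing more can be done
None
```

I handed the job in at about 8 s of robot time: tags 1 and 4 (full bays) stand with the ring face showing, tags 2 and 3 are tipped forward, and the last pictures show every vial and the bystanders in view unmoved; no verdict came back.

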